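# Jack up the exposure unit and hold it for the foot change

### The job

The grey circuit-board exposure unit needs a new front foot: carry or slide the red lever jack so that its saddle stands centred under the red-dotted yellow lift lug, flat on the table with the handle still up. Pump the yellow handle fully down so that the unit's front rises, let the handle come all the way back up, then pump it fully down again and finish while holding it there, so that the jack alone keeps the front of the unit raised. Do not touch the unit or its lug with the robot, and leave everything else on the table where it stands.

Things in the scene. Friction and masses are not known exactly. Their poses are not given: they have to be found in the camera images.
- jack: loose red lever jack, 0.83 kg. Origin: underside of the base plate, below the black carrying block; x points to the saddle end, z up. Plate 250 x 90 x 8 mm, x -130 to 120 mm. Block to carry it by: 44 (x) by 36 mm (y), over the origin, top at 80 mm, free on both y sides. Red ram cylinder, radius 22 mm, at x 85 mm. The handle slopes up to -x
- saddle (a point): centre of the top of the steel saddle disc (radius 20 mm, 10 mm thick), at x = 85 mm, y = 0 of the jack; 58 mm above the jack's underside with the handle up, 90 mm with it fully down
- pump_handle (a joint): angle of the jack's handle: 0 fully up (it slopes 30 degrees above level), 0.5 rad fully down at its stop (almost level). A spring and the load bring it back up by themselves when released. It raises the saddle 64 mm per rad, and takes roughly 2 to 4 N at the pad unloaded, 7 to 12 N when lifting the unit
- handle_pad (a point): centre of the top face of the yellow pad (55 x 34 x 12 mm) on the handle's free end, to press on. The handle turns about a line along the jack's y at x = -30 mm, 55 mm up; the pad's centre is 150 mm from it along the handle, this point 6 mm above that, square to the handle. Handle up: x = -157 mm, 135 mm up; fully down: x = -180 mm, 65 mm up
- unit_base: steel hinge rail of the exposure unit, fixed to the table. Origin on the table under the middle of the unit's front face; its x axis points into the unit, away from the front; y runs along the front, z up. The lift lug sticks out to -x
- unit: grey exposure unit, black lid, 260 x 360 mm, top 122 mm high, 3 to 4 kg; its front tips up about a level hinge at its rear. Origin on the hinge, 270 mm behind the front face, 20 mm up; x to the rear. The yellow lug (50 mm wide, 12 mm thick) stands out 85 mm from the front face, clamped within 55 mm either side of its middle. The robot must not touch it
- lift_point (a point): lift point: centre of the contact area on the flat underside of the yellow lug, 72 mm above the table at rest, 55 mm out from the unit's front face, 30 mm from the lug's free end; straight above it, on the lug's top (84 mm), is a red dot of 26 mm diameter
- new_foot: black rubber foot, 32 mm across, 18 mm high, on the table beside the lug; leave alone
- screwdriver: orange screwdriver, 160 mm long, on the table beside the rubber foot; leave alone
- dish: clear glass dish, 150 mm across, 45 mm high; leave alone
- copper_board: copper-clad board, 80 x 60 x 5 mm; leave alone
- bottle_clear: clear bottle with white cap, 66 mm across, 200 mm high; leave alone
- bottle_white: white bottle with green cap, 54 mm across, 130 mm high; leave alone
- beaker: clear beaker, 70 mm across, 110 mm high; leave alone

How it is judged:
By the outcome, as a careful person would: the job done as asked, in the order asked, and still so for the second after the job is handed in, while the arm keeps its last pose, push and grip.
It also fails if it takes over 61 s, if anything falls off the work surface, if the arm or the gripper's body presses on something with over 40 N, if the wrist force passes 120 N, or if a joint passes its speed limit or range.

### The arm

A 6-joint arm with a two-finger parallel gripper is mounted at the origin on the work surface. World frame = base frame: x ahead of the robot, y to its left, z up, the work surface at z = 0. Lengths are in m, angles in rad, forces in N, time in s.
With the tool pointing down it reaches from about 0.275 to 0.875 m from the base axis. Payload 12.5 kg.
Tool frame: the origin (TCP) lies on the centre line of the jaws, within the pads' length; the fingertips stand 17 mm ahead of it and the grasp point (between the pads) lies 2 mm behind it; z points along the fingers, y is the line along which they close (so a half turn about z gives the same grasp; the last joint's range is limited). The gripper opens to 85 mm and grips with 20 to 120 N. Pads are 22 mm wide; open, the fingers measure 114 mm over their backs; the gripper's body (76 mm by 85 mm) begins 54 mm behind the grasp point. The pads swing forward as they close: fully open they stand 13 mm farther back than shut.
Start: joints at [-1.301, 0.351, 1.652, -0, 1.139, -0.085], TCP at [0.191, -0.516, 0.248] pointing down, gripper open.
Joint ranges: [-2.75, 2.75], [-0.79, 2.1], [0.01, 2.65], [-1.57, 4.71], [0.07, 3.14], [-2.87, 2.87]. Speed limits (rad/s): [2.22, 2.22, 2.79, 3.14, 3.14, 3.14].

### API

Orientations are given as a rotation vector (axis times angle).
In Python, from workcell import ctrl gives the robot as it stands. The module is installed in compiled form; this text tells all that it offers.
- The arm moves only by the tool step_arm, never from a script. Its argument "plan" is a list of rows, each a list of 6 numbers: the shift along the tool's x, y, z in units of 40 mm (1.0 is 40 mm), then the turn, a rotation vector about the tool's x, y, z in units of 6 degrees (1.0 is 6 degrees). A call has 1 to 12 rows; each row shifts and turns the commanded pose from where the row before left it, along the tool's axes as they then stand; what a row does not reach is not made up. A row lasts 1/10 s, in which the tool goes at most 50 mm and 8.59 degrees, less where a joint would pass 70% of its speed; a pose out of reach is approached as far as the arm can. A call is refused whole if a number of a shift passes 1 or a number of a turn 1, either way. A call with a gripper value outside its range is refused whole. "gripper" is the closure, from 0 (fully open) to 1 (shut), set as the call begins (left out, the last holds). The fingers move at their own pace and stop on an object; "force" is the grip in N (left out, the last holds). Time passes only in rows, so rows that do not move let the fingers close. It gives the time, the measured TCP pose, the force, the opening and the grip force at its end, in the units of the state.
- ctrl.state(): the state, without advancing time (a new reading comes with each control period).
- ctrl.get_image(name): name is "scene" or "top" or "wrist"; returns a dict with "frame" (420x560x3 uint8, red, green, blue), "z_map" (420x560 float32, m along the optical axis (not along the pixel's ray), 0 where there is no reading), "intrinsics" (3x3 intrinsics, pixels), "world_to_cam" (4x4, takes a point from world to camera coordinates); the wrist camera has in their place "hand_eye" (4x4, takes a point from camera to tool coordinates, whose origin is the TCP and whose axes are the flange's). Camera axes: x right, y down, z forward; pixel columns grow to the right and rows downward; lengths in m; the calibration is good to about 2 mm. The wrist camera is an equidistant fisheye: a pixel r from the principal point sees the ray r / f radians off the axis. A picture is of the moment at which its call begins: read the wrist's pose just before it.
- ctrl.sign_off(): hands the job in; it is judged then, once.
Trained networks look in a picture, given as the dict that the camera call returned (one of the last four; its "shot" number tells which), for a name from the list of things; names that differ only in an ending like _2 or _b are one class to them, and where a whole thing is asked for, a point or a joint stands for the part that bears it (a point fixed in the world has none). Each returns a list of dicts, best first, with "conf" (0 to 1); they miss things now and then, are a little off and sometimes report something else, mostly with a low value. They report only what shows in the picture. A call takes as long as a camera call.
- ctrl.look_for(picture, query): "box" ([left, top, right, bottom] as shares, 0 to 1, of the picture: columns of its width, rows of its height, round what is visible of it).
The state is a dict: "t": time; "joints": joint angles; "joint_vel": joint speeds; "joint_torque": joint torques, N m; "tool_pos": TCP position; "orientation": TCP orientation; "wrist_force": force on the tool from outside, world axes, zero at the start; "ft_torque": the same for the moment, N m; "finger_gap": opening from 0.0 (shut) to 1.0 (fully open); "finger_force": force on a finger pad.
Only numpy, scipy, OpenCV 4.12 (cv2) and the standard library are available. Lean on these libraries where they do the work, as an engineer would, in place of code of your own. Each camera call takes 0.05 s, during which the arm holds its last target. There are 200 camera calls.

## Working session

There is one attempt and no reset: what is moved stays moved. The work goes in short steps, Python scripts to look and compute and a tool call to move; the robot and the scene stay as the last step left them, time stands still between calls to the robot, and variables do not carry over. Pictures are saved under pics/ and viewed, at most 10 in all, crops included, and the job is handed in when it is done.

Besides the shell and the picture viewer there is one more tool, called after "Request:" as name(argument=value, ...) on one line, values as JSON. step_arm: Moves the arm, as the interface text tells. Its arguments: {"type":"object","properties":{"plan":{"type":"array"},"gripper":{"type":"number"},"force":{"type":"number"}},"required":["plan"]}

```bash
mkdir -p pics
cat > h.py <<'E'
import numpy as np, cv2
from workcell import ctrl
from scipy.spatial.transform import Rotation as R
def cloud(p):
    z=p["z_map"];K=np.array(p["intrinsics"]);v,u=np.indices(z.shape)
    c=np.stack([(u-K[0,2])/K[0,0]*z,(v-K[1,2])/K[1,1]*z,z],-1)
    T=np.linalg.inv(np.array(p["world_to_cam"]))
    w=c@T[:3,:3].T+T[:3,3]; w[z==0]=np.nan
    return w
E
cat > a.py <<'E'
from h import *
s=ctrl.state();print(s)
for n in ("top","scene"):
    p=ctrl.get_image(n);cv2.imwrite(f"pics/{n}0.png",p["frame"][...,::-1]);np.savez(n+"0.npz",**{k:p[k] for k in("frame","z_map","intrinsics","world_to_cam")})
    for q in ("jack","saddle","handle_pad","lift_point","unit","new_foot","screwdriver","dish","copper_board","bottle_clear","bottle_white","beaker"):
        print(n,q,[(np.round(np.array(d["box"])*[560,420,560,420]).astype(int).tolist(),round(d["conf"],2)) for d in ctrl.look_for(p,q)[:2]])
E
python3 a.py
```

```text
{'t': 0.0, 'joints': array([-1.30060723e+00,  3.51247364e-01,  1.65243062e+00, -1.33013911e-06,
        1.13909030e+00, -8.45987844e-02]), 'joint_vel': array([ 0.00021135,  0.00105815, -0.00023423,  0.00028808, -0.00022414,
       -0.00028096]), 'joint_torque': array([ 4.01711550e-04, -5.06098831e+01, -2.91408759e+01, -9.97017355e-05,
        4.54237947e-03, -1.75518574e-05]), 'tool_pos': array([ 0.19100613, -0.5154356 ,  0.24774983]), 'orientation': array([-3.09113911e+00, -5.54175497e-01,  1.72941922e-04]), 'wrist_force': array([-0.17141615, -0.15963577,  0.31063978]), 'ft_torque': array([-0.01695958,  0.05767709, -0.03684148]), 'finger_force': 0.0, 'finger_gap': 1.000998075334296}
top jack [([188, 223, 298, 276], 0.95), ([340, 166, 475, 305], 0.23)]
top saddle [([280, 249, 292, 262], 0.68)]
top handle_pad [([193, 222, 250, 249], 0.63)]
top lift_point [([336, 227, 372, 247], 0.87), ([280, 249, 291, 263], 0.35)]
top unit [([335, 168, 473, 304], 0.58)]
top new_foot []
top screwdriver [([296, 185, 341, 194], 0.74)]
top dish [([253, 144, 298, 187], 0.77)]
top copper_board [([217, 158, 
[... 217 characters left out ...]
3], 0.75), ([87, 169, 242, 312], 0.72)]
scene saddle [([283, 183, 291, 192], 0.41)]
scene handle_pad [([324, 153, 373, 181], 0.88), ([428, 165, 448, 208], 0.32)]
scene lift_point [([211, 197, 243, 214], 0.63)]
scene unit [([91, 171, 245, 303], 0.67)]
scene new_foot [([327, 153, 377, 183], 0.74), ([316, 229, 377, 270], 0.74)]
scene screwdriver [([258, 239, 319, 265], 0.6), ([323, 155, 375, 185], 0.57)]
scene dish [([316, 228, 374, 269], 0.63)]
scene copper_board [([386, 231, 416, 252], 0.71), ([330, 150, 379, 181], 0.69)]
scene bottle_clear [([404, 125, 432, 186], 0.96)]
scene bottle_white [([425, 164, 448, 209], 0.91)]
scene beaker [([390, 140, 415, 175], 0.83), ([384, 230, 414, 251], 0.34)]
```

```bash
cat > b.py <<'E'
from h import *
p=np.load("top0.npz");f=p["frame"];w=cloud(p)
cv2.imwrite("pics/top1.png",cv2.resize(f[130:320,100:490,::-1],None,fx=2,fy=2,interpolation=cv2.INTER_CUBIC))
h=cv2.cvtColor(f,cv2.COLOR_RGB2HSV);H,S,V=h[...,0],h[...,1],h[...,2]
red=((H<8)|(H>172))&(S>130)&(V>60);yel=(H>18)&(H<36)&(S>110)&(V>80)
dark=V<60
def box(m,x0,y0,x1,y1):
    o=np.zeros_like(m);o[y0:y1,x0:x1]=m[y0:y1,x0:x1];return o
def rep(n,m):
    q=w[m];q=q[~np.isnan(q[:,0])];v,u=np.nonzero(m)
    print(n,len(q),"px",u.mean().round(1),v.mean().round(1),"med",np.median(q,0).round(4),"mean",q.mean(0).round(4),"min",q.min(0).round(3),"max",q.max(0).round(3))
    return q
rep("reddot",box(red,325,215,380,260));ly=rep("lug yel",box(yel,325,215,380,260))
j=rep("jackred",box(red,180,215,305,285))
for lo,hi in((.0,.02),(.02,.045),(.045,.2)):
    k=j[(j[:,2]>lo)&(j[:,2]<hi)]
    if len(k)>5:
        r=cv2.minAreaRect((k[:,:2]*1000).astype(np.float32));print(lo,len(k),r)
y=rep("jackyel",box(yel,180,215,305,285))
rep("dark block",box(dark&(w[...,2]>.07)&(w[...,2]<.09),220,220,290,280))
sd=rep("saddle",box((w[...,2]>.05)&(w[...,2]<.066)&(S<90),272,240,300,270))
# unit front edge
m=box((w[...,2]>.1)&(w[...,2]<.135),320,160,490,315);q=rep("unit top",m)
print(cv2.minAreaRect((q[:,:2]*1000).astype(np.float32)))
print("lug rect",cv2.minAreaRect((ly[ly[:,2]>.07][:,:2]*1000).astype(np.float32)))
print(w[200:203,200,:])
E
python3 b.py
```

```text
reddot 41 px 350.2 237.0 med [ 0.5373 -0.1541  0.085 ] mean [ 0.5372 -0.1545  0.085 ] min [ 0.528 -0.163  0.08 ] max [ 0.546 -0.145  0.088]
lug yel 459 px 354.7 236.7 med [ 0.539  -0.1705  0.0845] mean [ 0.5396 -0.1677  0.0825] min [ 0.508 -0.213 -0.006] max [ 0.588 -0.121  0.11 ]
jackred 1753 px 257.2 251.0 med [0.4769 0.1115 0.0085] mean [0.4801 0.1179 0.0109] min [ 0.417 -0.01  -0.001] max [0.549 0.247 0.083]
0.0 1579 ((482.9931335449219, 118.14848327636719), (250.7521514892578, 90.16389465332031), 79.01326751708984)
0.02 153 ((475.4479064941406, 88.25082397460938), (136.93276977539062, 35.88257598876953), 77.28820037841797)
0.045 20 ((501.23834228515625, 121.68504333496094), (68.10549926757812, 5.309533596038818), 75.36116790771484)
jackyel 241 px 201.1 228.6 med [0.5115 0.2691 0.136 ] mean [0.5115 0.2688 0.1346] min [0.492 0.244 0.   ] max [0.531 0.296 0.151]
dark block 100 px 257.7 248.3 med [0.4818 0.1097 0.0795] mean [0.4793 0.1102 0.0796] min [0.461 0.09  0.07 ] max [0.496 0.132 0.087]
saddle 146 px 285.0 256.9 med [0.4646 0.0293 0.0576] mean [0.4645 0.0294 0.0577] min [0.444 0.011 0.05 ] max [0.485 0.048 0.064]
unit top 11353 px 415.9 236.1 med [ 0.5496 -0.3331  0.1224] mean [ 0.5529 -0.3333  0.1211] min [ 0.359 -0.503  0.1  ] max [ 0.766 -0.172  0.135]
((561.15966796875, -331.0281982421875), (360.72125244140625, 275.5074462890625), 13.347237586975098)
lug rect ((540.3396606445312, -166.5467987060547), (50.63167953491211, 86.07185363769531), 12.139816284179688)
[[0.62513376 0.31850066 0.00542019]
 [0.6226448  0.31884095 0.00224711]
 [0.61971597 0.31871361 0.00084542]]
```

View pics/top1.png

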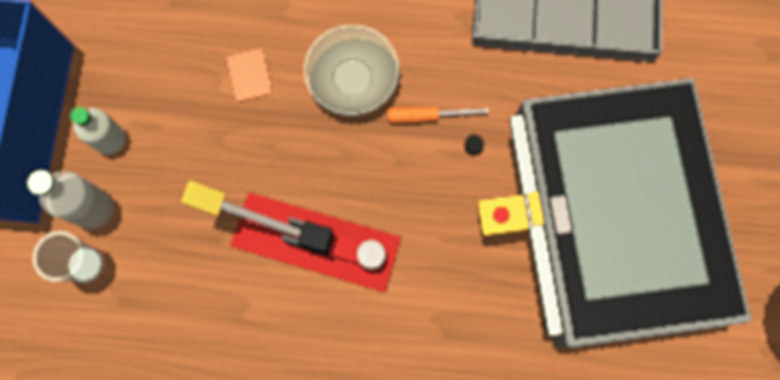

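View pics/scene0.png

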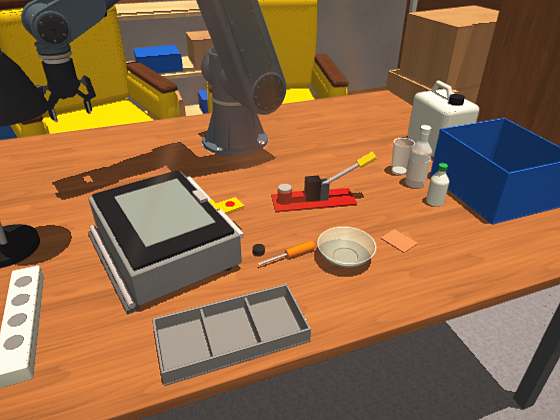

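The views agree on the layout: the jack's saddle is near px (285,257) in the top view, the lug's red dot at px (350,237), and the pad at px (201,228). Measured heights (saddle 57.6 mm, dot 85 mm, pad 136 mm, block 79.6 mm) fit the given values. Next I'll refine the yaws and plan the moves.

```bash
cat >> h.py <<'E'
def go(tgt,yaw,s=None):
    """tool-frame shift after turning; yaw deg of tool x axis in world"""
    s=s or ctrl.state();M=R.from_rotvec(s["orientation"]).as_matrix()
    cur=np.degrees(np.arctan2(M[1,0],M[0,0]))
    d=(yaw-cur+180)%360-180
    # tool z is down: turning +a about tool z turns world yaw by -a
    M2=M@R.from_euler("z",-d,degrees=True).as_matrix()
    print("pos",s["tool_pos"].round(4),"tilt",M[:,2].round(3),"yaw",cur.round(1),"turn units",(-d/6).round(2),"shift units after turn",(M2.T@(np.array(tgt)-s["tool_pos"])/.04).round(2),"F",s["wrist_force"].round(1),"t",round(s["t"],2),"j6",s["joints"][5].round(2),"gap",round(s["finger_gap"],2))
E
cat > c.py <<'E'
from h import *
p=np.load("top0.npz");w=cloud(p)
# unit front edge line: per row, first column with height .11-.13
pts=[]
for v in range(185,290):
    c=np.nonzero((w[v,320:420,2]>.112)&(w[v,320:420,2]<.13))[0]
    if len(c): pts.append(w[v,320+c[0],:2])
pts=np.array(pts);L=cv2.fitLine(pts.astype(np.float32)*1000,cv2.DIST_HUBER,0,.01,.01).ravel();print("front edge",L,np.degrees(np.arctan2(L[1],L[0])))
d=np.array([.5372,-.1545]);n=np.array([L[1],-L[0]]);print("dot dist to edge",(d*1000-L[2:])@n)
z=np.nanmedian(w[215:222,300:325,2]);print("table z",z)
m=(w[...,2]>.012)&(w[...,2]<.03);m[:195]=0;m[210:]=0;m[:,:328]=0;m[:,345:]=0;print("foot",np.median(w[m],0),m.sum())
go([.482,.113,.15],-101)
go([.482,.113,.15],79)
E
python3 c.py
```

```text
front edge [ 9.7344905e-01  2.2890380e-01  5.4396393e+02 -2.1914603e+02] 13.232542
dot dist to edge -64.47790215507192
table z 0.00036515396271752376
foot [ 0.65901894 -0.11438367  0.01779151] 79
pos [ 0.1911 -0.5157  0.2483] tilt [-0.  0. -1.] yaw 20.3 turn units 20.22 shift units after turn [-16.82  -4.14   2.46] F [-0.8 -0.6  1.1] t 1.3 j6 -0.08 gap 1.0
pos [ 0.1911 -0.5157  0.2483] tilt [-0.  0. -1.] yaw 20.3 turn units -9.78 shift units after turn [16.82  4.14  2.46] F [-0.8 -0.6  1.1] t 1.3 j6 -0.08 gap 1.0
```

Request:
step_arm(plan=[[0,0,0,0,0,-0.98],[0,0,0,0,0,-0.98],[0,0,0,0,0,-0.98],[0,0,0,0,0,-0.98],[0,0,0,0,0,-0.98],[0,0,0,0,0,-0.98],[0,0,0,0,0,-0.98],[0,0,0,0,0,-0.98],[0,0,0,0,0,-0.97],[0,0,0,0,0,-0.97]], gripper=0)

```text
t: 2.3
tool_pos: [0.1911, -0.5157, 0.2483]
orientation: [2.42, 2.004, 0.0]
wrist_force: [-0.3, 0.9, -0.3]
finger_gap: 1.002
finger_force: 0.0
```

Request:
step_arm(plan=[[0.8,0.2,0,0,0,0],[0.8,0.2,0,0,0,0],[0.8,0.2,0,0,0,0],[0.8,0.2,0,0,0,0],[0.8,0.2,0,0,0,0],[0.8,0.2,0,0,0,0],[0.8,0.2,0,0,0,0],[0.8,0.2,0,0,0,0],[0.8,0.2,0,0,0,0],[0.8,0.2,0,0,0,0]])

```text
t: 3.3
tool_pos: [0.331, -0.2156, 0.2485]
orientation: [2.424, 1.998, 0.0]
wrist_force: [0.3, -0.2, 1.6]
finger_gap: 1.002
finger_force: 0.0
```

Request:
step_arm(plan=[[0.8,0.2,0,0,0,0],[0.8,0.2,0,0,0,0],[0.8,0.2,0,0,0,0],[0.8,0.2,0,0,0,0],[0.8,0.2,0,0,0,0],[0.8,0.2,0,0,0,0],[0.8,0.2,0,0,0,0],[0.8,0.2,0,0,0,0],[0.8,0.2,0,0,0,0],[0.8,0.2,0,0,0,0],[0.8,0.2,0,0,0,0],[0,0,0,0,0,0]])

```text
t: 4.5
tool_pos: [0.4851, 0.1145, 0.2482]
orientation: [-2.421, -2.001, -0.001]
wrist_force: [0.4, 0.5, -0.3]
finger_gap: 0.998
finger_force: 0.0
```

```bash
cat > d.py <<'E'
from h import *
go([.482,.113,.060],79)
p=ctrl.get_image("wrist");cv2.imwrite("pics/w1.png",p["frame"][...,::-1])
E
python3 d.py
```

```text
pos [0.4851 0.1145 0.2482] tilt [ 0.001  0.001 -1.   ] yaw 79.1 turn units 0.02 shift units after turn [-0.06 -0.07  4.71] F [ 0.4  0.5 -0.3] t 4.5 j6 0.33 gap 1.0
```

View pics/w1.png

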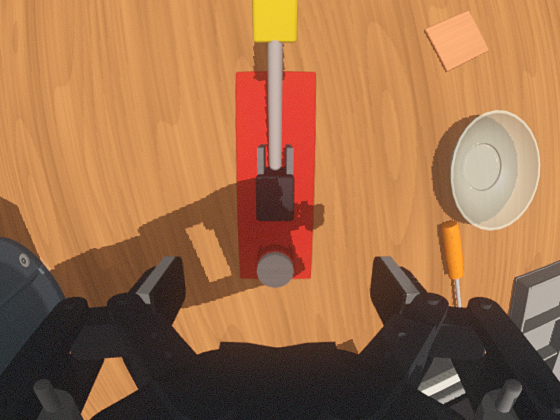

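The wrist view shows the jack straight between the jaws: block at px (276,197), plate parallel to the tool. I'll go down now.

Request:
step_arm(plan=[[-0.06,-0.07,0.7,0,0,0],[0,0,0.8,0,0,0],[0,0,0.8,0,0,0],[0,0,0.8,0,0,0],[0,0,0.7,0,0,0],[0,0,0.5,0,0,0],[0,0,0.4,0,0,0],[0,0,0,0,0,0]])

```text
t: 5.35
tool_pos: [0.4797, 0.1092, 0.0589]
orientation: [-2.423, -1.996, 0.005]
wrist_force: [0.6, 0.4, 0.2]
finger_gap: 1.004
finger_force: 0.0
```

Request:
step_arm(plan=[[0,0,0,0,0,0],[0,0,0,0,0,0],[0,0,0,0,0,0],[0,0,0,0,0,0],[0,0,0,0,0,0],[0,0,0,0,0,0],[0,0,0,0,0,0],[0,0,0,0,0,0],[0,0,0,0,0,0],[0,0,0,0,0,0]], gripper=1, force=70)

```text
t: 6.35
tool_pos: [0.4818, 0.1101, 0.0613]
orientation: [2.423, 1.998, 0.003]
wrist_force: [2.1, -1.6, 7.3]
finger_gap: 0.413
finger_force: 72.3
```

Request:
step_arm(plan=[[0,0,-0.1,0,0,0],[0,0,-0.1,0,0,0],[0,0,0,0,0,0],[0,0,0,0,0,0]])

```text
t: 6.75
tool_pos: [0.4806, 0.1101, 0.0681]
orientation: [-2.424, -1.998, 0.001]
wrist_force: [0.0, -0.5, -8.4]
finger_gap: 0.41
finger_force: 71.1
```

```bash
cat > e.py <<'E'
from h import *
p=ctrl.get_image("top");f=p["frame"];w=cloud(p);s=ctrl.state()
h=cv2.cvtColor(f,cv2.COLOR_RGB2HSV);H,S,V=h[...,0],h[...,1],h[...,2]
red=((H<8)|(H>172))&(S>130)&(V>60)&(w[...,2]>-.01)&(w[...,2]<.03)&(w[...,1]<.3)
n,lab,st,_=cv2.connectedComponentsWithStats(red.astype(np.uint8))
k=w[red];print("plate z",np.percentile(k[:,2],[10,50,90]).round(4));r=cv2.minAreaRect((k[:,:2]*1000).astype(np.float32));print(r)
for q in ("saddle","handle_pad"):
    for d in ctrl.look_for(p,q)[:2]:
        b=np.array(d["box"])*[560,420,560,420];u,v=int((b[0]+b[2])/2),int((b[1]+b[3])/2);print(q,d["conf"],b.round(),w[v,u].round(4))
go([.5372,-.1545,.2],103,s)
cv2.imwrite("pics/top_%d.png"%(s["t"]*100),cv2.resize(f[130:320,100:490,::-1],None,fx=2,fy=2))
cv2.imwrite("pics/sc_%d.png"%(s["t"]*100),cv2.resize(ctrl.get_image("scene")["frame"][110:300,80:460,::-1],None,fx=2,fy=2))
E
python3 e.py
```

```text
plate z [0.0117 0.0149 0.0181]
((464.56494140625, 30.066713333129883), (71.26272583007812, 89.91643524169922), 78.93865966796875)
pos [0.4807 0.1101 0.0681] tilt [-0.001 -0.    -1.   ] yaw 79.0 turn units -4.0 shift units after turn [-6.76 -0.11 -3.3 ] F [ 0.1  0.6 -8.5] t 6.8 j6 0.32 gap 0.41
```

Request:
step_arm(plan=[[0,0,0,0,0,-0.5],[0,0,0,0,0,-0.5],[0,0,0,0,0,-0.5],[0,0,0,0,0,-0.5],[0,0,0,0,0,-0.5],[0,0,0,0,0,-0.5],[0,0,0,0,0,-0.5],[0,0,0,0,0,-0.5],[0,0,0,0,0,0],[0,0,0,0,0,0]])

```text
t: 7.95
tool_pos: [0.4809, 0.1101, 0.0682]
orientation: [-1.957, -2.457, 0.0]
wrist_force: [0.1, 0.3, -7.7]
finger_gap: 0.416
finger_force: 71.0
```

Request:
step_arm(plan=[[-0.3,0,0,0,0,0],[-0.4,-0.02,0,0,0,0],[-0.4,-0.02,0,0,0,0],[-0.4,-0.02,0,0,0,0],[-0.4,-0.02,0,0,0,0],[-0.4,-0.03,0,0,0,0],[-0.3,0,0,0,0,0],[-0.1,0,0,0,0,0],[0,0,0,0,0,0],[0,0,0,0,0,0]])

```text
t: 8.95
tool_pos: [0.5008, 0.0042, 0.0682]
orientation: [-1.955, -2.459, 0.0]
wrist_force: [0.1, -0.4, -7.9]
finger_gap: 0.41
finger_force: 71.0
```

```bash
cat > f.py <<'E'
from h import *
s=ctrl.state();p=ctrl.get_image("wrist");f=p["frame"];z=p["z_map"]
K=np.array(p["intrinsics"]);v,u=np.indices(z.shape);a=(u-K[0,2])/K[0,0];b=(v-K[1,2])/K[1,1]
r=np.hypot(a,b)+1e-9;t=np.tan(np.minimum(r,1.5))/r
c=np.stack([a*t*z,b*t*z,z],-1);X=np.array(p["hand_eye"]);q=c@X[:3,:3].T+X[:3,3]   # flange axes, origin TCP
M=R.from_rotvec(s["orientation"]).as_matrix();W=q@M.T+s["tool_pos"];W[z==0]=np.nan
np.savez("w.npz",W=W,f=f)
h=cv2.cvtColor(f,cv2.COLOR_RGB2HSV);H,S,V=h[...,0],h[...,1],h[...,2]
red=((H<8)|(H>172))&(S>130)&(V>60)
def rep(n,m):
    k=W[m]
    if len(k): print(n,len(k),(np.nonzero(m)[1].mean().round(),np.nonzero(m)[0].mean().round()),np.median(k,0).round(4),"midrange",((np.percentile(k,2,0)+np.percentile(k,98,0))/2).round(4))
rep("dot",red&(W[...,2]>.07)&(W[...,2]<.1)&(W[...,1]<-.1))
L=np.array([.225,-.974]);d=W[...,:2]-s["tool_pos"][:2];al=d@L
rep("saddle",(S<90)&(W[...,2]>.05)&(W[...,2]<.075)&(al>.05)&(al<.115)&(np.hypot(d[...,0]-.082*L[0],d[...,1]-.082*L[1])<.03))
y=(H>18)&(H<36)&(S>110)&(V>80)&(W[...,2]>.07)&(W[...,2]<.1)&(W[...,1]<-.1)
rep("lug",y); 
if y.sum()>50: print(cv2.minAreaRect((W[y][:,:2]*1000).astype(np.float32)))
go([.5188,-.0746,.066],103,s)
cv2.imwrite("pics/w_%d.png"%(s["t"]*100),f[...,::-1])
E
python3 f.py;ls pics
```

```text
pos [0.5008 0.0042 0.0682] tilt [-0.  0. -1.] yaw 103.0 turn units 0.0 shift units after turn [-2.02 -0.01  0.06] F [ 0.1 -0.4 -7.9] t 8.95 j6 -0.31 gap 0.41
sc_680.png
scene0.png
top0.png
top1.png
top_680.png
w1.png
w_894.png
```

View pics/w_894.png

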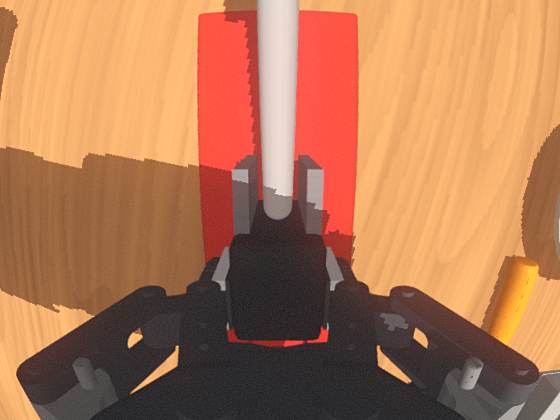

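The wrist view shows the block gripped squarely, with the plate's rear edge at row 12, but the saddle is hidden behind the gripper. I'll measure the grasp offset from the plate's rear edge and from the scene camera.

```bash
cat > g.py <<'E'
from h import *
s=ctrl.state();L=np.array([.225,-.974]);N=np.array([.974,.225]);t0=s["tool_pos"][:2]
d=np.load("w.npz");W=d["W"]
def masks(f):
    h=cv2.cvtColor(f,cv2.COLOR_RGB2HSV);H,S,V=h[...,0],h[...,1],h[...,2]
    return ((H<8)|(H>172))&(S>130)&(V>60),S
r,_=masks(d["f"]);k=W[r&(W[...,2]<.03)];a=(k[:,:2]-np.array([.5008,.0042]))
print("wrist plate rear",np.percentile(a@L,[0.2,1]),"y",np.percentile(a@N,[1,99]),"z",np.median(k[:,2]))
for n in("top","scene"):
    p=ctrl.get_image(n);w=cloud(p);r,S=masks(p["frame"]);a=w[...,:2]-t0
    m=r&(w[...,2]>.07)&(w[...,2]<.095)&(w[...,1]<-.1)&(w[...,1]>-.2);k=w[m]
    if m.sum()>5: print(n,"dot",m.sum(),k.mean(0).round(4),((k.min(0)+k.max(0))/2).round(4))
    q=a@L;c=a@N
    m=(S<90)&(w[...,2]>.058)&(w[...,2]<.073)&(q>.055)&(q<.115)&(abs(c)<.03);k=w[m]
    if m.sum()>5: print(n,"saddle",m.sum(),k.mean(0).round(4),"rel",q[m].mean().round(4),c[m].mean().round(4),"mid",(q[m].min()/2+q[m].max()/2).round(4))
    m=r&(w[...,2]>0)&(w[...,2]<.025)&(abs(q)<.2);
    if m.sum()>5: print(n,"plate z",np.median(w[m][:,2]),"front",np.percentile(q[m],[1,99]).round(4),"rect",cv2.minAreaRect((w[m][:,:2]*1000).astype(np.float32)))
    cv2.imwrite("pics/%s_%d.png"%(n,s["t"]*100),cv2.resize(p["frame"][110:310,80:480,::-1],None,fx=2,fy=2))
E
python3 g.py
```

```text
wrist plate rear [-0.13056462 -0.1292079 ] y [-0.04266148  0.0450086 ] z 0.014581927343121505
top dot 39 [ 0.5372 -0.1541  0.0853] [ 0.537  -0.154   0.0841]
top saddle 66 [ 0.5178 -0.0837  0.0647] rel 0.0896 -0.0032 mid 0.0892
top plate z 0.015030094663116 front [-0.1321  0.1164] rect ((499.30816650390625, 12.1014404296875), (90.03767395019531, 252.92333984375), 12.934404373168945)
scene dot 34 [ 0.5394 -0.1532  0.0836] [ 0.5387 -0.1538  0.0833]
scene saddle 98 [ 0.5254 -0.0762  0.0631] rel 0.084 0.0059 mid 0.0832
scene plate z 0.013216943131386882 front [-0.1288  0.1175] rect ((486.5246887207031, 8.503372192382812), (128.05328369140625, 253.55313110351562), 12.735179901123047)
```

Request:
step_arm(plan=[[-0.1,0,0.05,0,0,0],[-0.2,0.01,0,0,0,0],[-0.25,0,0,0,0,0],[-0.25,0,0,0,0,0],[-0.25,0,0,0,0,0],[-0.25,0,0,0,0,0],[-0.25,0,0,0,0,0],[-0.25,0,0,0,0,0],[-0.15,0,0,0,0,0],[-0.06,0,0,0,0,0],[0,0,0,0,0,0],[0,0,0,0,0,0]])

```text
t: 10.3
tool_pos: [0.5193, -0.0741, 0.0662]
orientation: [-1.955, -2.459, 0.0]
wrist_force: [-0.5, 1.0, -9.3]
finger_gap: 0.413
finger_force: 71.0
```

```bash
python3 g.py | grep -v wrist; python3 -c "
from h import *
go([.5192,-.0741,.0605],103)"
```

```text
top plate z 0.013278437573211122 front [-0.1325  0.1157] rect ((517.7908325195312, -67.75619506835938), (88.4946060180664, 253.0850372314453), 12.729368209838867)
scene dot 34 [ 0.5397 -0.1533  0.0838] [ 0.5394 -0.1535  0.0841]
scene saddle 23 [ 0.5569 -0.1499  0.061 ] rel 0.0822 0.0195 mid 0.0838
scene plate z 0.011301405439184786 front [-0.1306  0.0696] rect ((516.6744995117188, -41.2344970703125), (96.94197845458984, 215.64080810546875), 13.956612586975098)
pos [ 0.5193 -0.074   0.0663] tilt [-0.  0. -1.] yaw 103.0 turn units 0.01 shift units after turn [-0.   -0.    0.14] F [-0.4  0.4 -8.8] t 10.4 j6 -0.46 gap 0.41
```

Request:
step_arm(plan=[[0,0,0.05,0,0,0],[0,0,0.05,0,0,0],[0,0,0.03,0,0,0],[0,0,0,0,0,0],[0,0,0,0,0,0]])

```text
t: 10.9
tool_pos: [0.5194, -0.0742, 0.0613]
orientation: [-1.955, -2.459, 0.0]
wrist_force: [-2.8, 2.9, -0.2]
finger_gap: 0.406
finger_force: 72.0
```

Request:
step_arm(plan=[[0,0,0,0,0,0],[0,0,0,0,0,0],[0,0,0,0,0,0],[0,0,0,0,0,0],[0,0,0,0,0,0],[0,0,0,0,0,0],[0,0,0,0,0,0],[0,0,0,0,0,0]], gripper=0)

```text
t: 11.7
tool_pos: [0.5194, -0.0744, 0.0611]
orientation: [-1.955, -2.459, 0.0]
wrist_force: [0.2, 0.2, -0.3]
finger_gap: 1.002
finger_force: 0.0
```

Request:
step_arm(plan=[[0,0,-0.4,0,0,0],[0,0,-0.8,0,0,0],[0,0,-0.8,0,0,0],[0,0,-0.8,0,0,0],[0,0,-0.4,0,0,0],[0,0,0,0,0,0]])

```text
t: 12.3
tool_pos: [0.5204, -0.0746, 0.1913]
orientation: [1.953, 2.456, 0.003]
wrist_force: [0.6, 0.1, -1.2]
finger_gap: 1.004
finger_force: 0.0
```

```bash
python3 f.py; python3 g.py; ls pics
```

```text
dot 576 (np.float64(275.0), np.float64(308.0)) [ 0.5386 -0.1547  0.0852] midrange [ 0.5386 -0.1548  0.0853]
saddle 11 (np.float64(276.0), np.float64(270.0)) [ 0.5351 -0.1359  0.0509] midrange [ 0.5356 -0.1363  0.0514]
lug 3536 (np.float64(275.0), np.float64(305.0)) [ 0.5386 -0.1513  0.0836] midrange [ 0.5391 -0.1578  0.0804]
((539.6940307617188, -159.0042724609375), (49.89715576171875, 68.61372375488281), 13.433334350585938)
pos [ 0.5204 -0.0746  0.1913] tilt [ 0.004 -0.001 -1.   ] yaw 103.0 turn units 0.0 shift units after turn [ 0.02 -0.05  3.13] F [ 0.6  0.1 -1.2] t 12.3 j6 -0.46 gap 1.0
wrist plate rear [-0.05013102 -0.04840761] y [-0.04241434  0.04524553] z 0.00773854231871747
top plate z 0.008219599648505715 front [-0.1333 -0.0852] rect ((495.5738220214844, 34.79088592529297), (93.7725830078125, 46.835758209228516), 6.107987880706787)
scene dot 36 [ 0.539  -0.1531  0.0837] [ 0.5384 -0.154   0.0838]
scene plate z 0.006432409170586628 front [-0.1303  0.0673] rect ((521.2058715820312, -41.2694091796875), (92.69172668457031, 211.48997497558594), 16.307292938232422)
sc_680.png
scene0.png
scene_1030.png
scene_1235.png
scene_900.png
top0.png
top1.png
top_1030.png
top_1235.png
top_680.png
top_900.png
w1.png
w_1230.png
w_894.png
```

The saddle is 1 mm or less from the dot, and the plate is flat (top at 8 mm). Next I'll close the fingers and move over the pad.

Request:
step_arm(plan=[[0.3,0,0,0,0,0],[0.5,0,0,0,0,0],[0.6,0,0,0,0,0],[0.7,0,0,0,0,0],[0.7,0,0,0,0,0],[0.6,0,0,0,0,0],[0.4,0,0,0,0,0],[0.2,0,0,0,0,0],[0,0,0,0,0,0],[0,0,0,0,0,0]], gripper=1, force=40)

```text
t: 13.45
tool_pos: [0.4834, 0.0813, 0.1888]
orientation: [-1.955, -2.459, 0.001]
wrist_force: [-0.3, 0.1, 1.2]
finger_gap: -0.0
finger_force: 0.0
```

```bash
python3 -c "
from h import *
go([.4834,.0814,.158],103)
p=ctrl.get_image('wrist');cv2.imwrite('pics/w9.png',p['frame'][...,::-1])"
```

```text
pos [0.4834 0.0813 0.1888] tilt [-0.001 -0.    -1.   ] yaw 103.0 turn units 0.0 shift units after turn [0.   0.   0.77] F [-0.3  0.1  1.2] t 13.45 j6 -0.16 gap -0.0
```

View pics/w9.png

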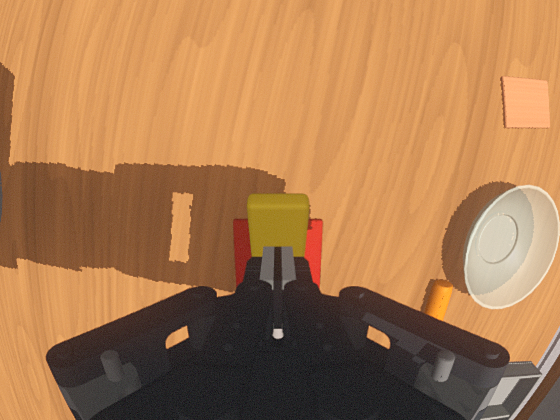

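The closed fingertips sit over the yellow pad's centreline (px 278,225). I'll press down along the arc.

Request:
step_arm(plan=[[0,0,0.3,0,0,0],[0,0,0.3,0,0,0],[0,0,0.15,0,0,0],[0.08,0,0.15,0,0,0],[0.08,0,0.15,0,0,0],[0.07,0,0.15,0,0,0],[0.07,0,0.15,0,0,0],[0.06,0,0.15,0,0,0],[0.05,0,0.15,0,0,0],[0.05,0,0.15,0,0,0],[0.04,0,0.15,0,0,0],[0,0,0,0,0,0]])

```text
t: 14.7
tool_pos: [0.479, 0.1012, 0.1109]
orientation: [1.955, 2.459, 0.0]
wrist_force: [-3.5, -2.7, 9.4]
finger_gap: 0.007
finger_force: 5.0
```

Request:
step_arm(plan=[[0.04,0,0.15,0,0,0],[0.03,0,0.15,0,0,0],[0.02,0,0.15,0,0,0],[0.01,0,0.12,0,0,0],[0,0,0.05,0,0,0],[0,0,0,0,0,0],[0,0,0,0,0,0]])

```text
t: 15.4
tool_pos: [0.4781, 0.1052, 0.0866]
orientation: [1.955, 2.459, 0.001]
wrist_force: [-4.0, -1.7, 10.8]
finger_gap: 0.004
finger_force: 5.4
```

Request:
step_arm(plan=[[0,0,0.05,0,0,0],[0,0,0.05,0,0,0],[0,0,0.05,0,0,0],[0,0,0.03,0,0,0],[0,0,0,0,0,0]])

```text
t: 15.9
tool_pos: [0.4781, 0.1056, 0.0803]
orientation: [-1.956, -2.459, -0.002]
wrist_force: [-9.4, 2.2, 28.2]
finger_gap: -0.0
finger_force: 13.7
```

```bash
cat > k.py <<'E'
from h import *
s=ctrl.state();p=ctrl.get_image("scene");q=ctrl.get_image("top");w=cloud(q)
print(s["tool_pos"].round(4),s["wrist_force"].round(1),s["t"])
for n,p2 in(("scene",p),("top",q)):
    w=cloud(p2);h=cv2.cvtColor(p2["frame"],cv2.COLOR_RGB2HSV)
    m=((h[...,0]<8)|(h[...,0]>172))&(h[...,1]>130)&(h[...,2]>60)
    d=m&(w[...,2]>.075)&(w[...,2]<.13)&(w[...,1]<-.1)&(w[...,1]>-.2);print(n,"dot",d.sum(),w[d].mean(0).round(4) if d.any() else "")
    d=m&(w[...,2]>-.01)&(w[...,2]<.03)&(w[...,1]>-.25);k=w[d];print(n,"plate z",np.percentile(k[:,2],[10,50,90]).round(4),cv2.minAreaRect((k[:,:2]*1000).astype(np.float32)))
cv2.imwrite("pics/k_%d.png"%(s["t"]*100),np.hstack([cv2.resize(p["frame"][130:270,180:390,::-1],None,fx=2,fy=2,interpolation=cv2.INTER_CUBIC)[:,:400],cv2.resize(q["frame"][170:310,190:390,::-1],None,fx=2,fy=2,interpolation=cv2.INTER_CUBIC)]))
E
python3 k.py; ls -t pics|head -1
```

```text
[0.4781 0.1056 0.0803] [-9.4  2.2 28.2] 15.9
scene dot 39 [ 0.5478 -0.1578  0.1018]
scene plate z [0.0039 0.0068 0.0258] ((511.8460693359375, -47.975013732910156), (105.33306121826172, 224.5872344970703), 13.205268859863281)
top dot 36 [ 0.5378 -0.1589  0.1039]
top plate z [0.0048 0.0082 0.0122] ((518.1047973632812, -65.1220703125), (91.55732727050781, 250.06959533691406), 13.058049201965332)
k_1590.png
```

View pics/k_1590.png

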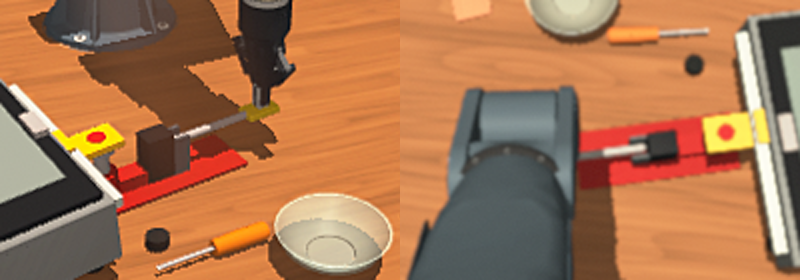

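The handle is level at its stop, and the lug stands about 19 mm higher on the saddle, with the dot at px (97,137) of the composite. Next I'll release along the reverse arc until clear of the handle.

Request:
step_arm(plan=[[0,0,-0.1,0,0,0],[0,0,-0.15,0,0,0],[-0.01,0,-0.15,0,0,0],[-0.03,0,-0.15,0,0,0],[-0.04,0,-0.15,0,0,0],[-0.04,0,-0.15,0,0,0],[-0.05,0,-0.15,0,0,0],[-0.05,0,-0.15,0,0,0],[-0.06,0,-0.15,0,0,0],[-0.07,0,-0.15,0,0,0],[-0.07,0,-0.15,0,0,0],[-0.08,0,-0.15,0,0,0]])

```text
t: 17.2
tool_pos: [0.4827, 0.0853, 0.1495]
orientation: [1.955, 2.459, 0.0]
wrist_force: [0.6, 0.1, 2.4]
finger_gap: -0.003
finger_force: 0.9
```

Request:
step_arm(plan=[[-0.08,0,-0.2,0,0,0],[-0.02,0,-0.3,0,0,0],[0,0,-0.4,0,0,0],[0,0,-0.2,0,0,0],[0,0,0,0,0,0],[0,0,0,0,0,0],[0,0,0,0,0,0],[0,0,0,0,0,0],[0,0,0,0,0,0],[0,0,0,0,0,0]])

```text
t: 18.2
tool_pos: [0.4833, 0.0815, 0.1929]
orientation: [-1.955, -2.459, 0.0]
wrist_force: [-0.4, 0.2, -0.4]
finger_gap: 0.001
finger_force: 0.0
```

```bash
python3 k.py
python3 - <<'E'
from h import *
go([.4834,.0814,.19],103)
p=ctrl.get_image("scene");w=cloud(p);h=cv2.cvtColor(p["frame"],cv2.COLOR_RGB2HSV)
m=(h[...,0]>18)&(h[...,0]<36)&(h[...,1]>110)&(w[...,1]>.03)&(w[...,1]<.16)&(abs(w[...,0]-.48)<.06)&(w[...,2]>.03)
print("pad",m.sum(),w[m].mean(0).round(4),w[m].max(0).round(4))
E
ls -t pics|head -1
```

```text
[0.4833 0.0815 0.1929] [-0.4  0.2 -0.4] 18.2
scene dot 34 [ 0.54   -0.1534  0.084 ]
scene plate z [0.0043 0.0068 0.0255] ((511.8422546386719, -45.18365478515625), (104.09139251708984, 218.28236389160156), 12.161102294921875)
top dot 39 [ 0.5371 -0.154   0.0857]
top plate z [0.0047 0.008  0.0121] ((521.0298461914062, -77.05667877197266), (92.05778503417969, 225.88731384277344), 13.130457878112793)
pos [0.4834 0.0815 0.193 ] tilt [-0.  0. -1.] yaw 103.0 turn units 0.0 shift units after turn [-0.   -0.    0.07] F [-0.2  0.5  0.3] t 18.3 j6 -0.15 gap 0.0
pad 189 [0.4905 0.0813 0.1483] [0.5207 0.1182 0.3651]
k_1820.png
```

The handle is back up, the unit is down, and the jack hasn't moved (front plate edge within about 1.5 mm of where I expect it). Now the second pump.

Request:
step_arm(plan=[[0,0,0.4,0,0,0],[0,0,0.3,0,0,0],[0,0,0.15,0,0,0],[0.08,0,0.15,0,0,0],[0.08,0,0.15,0,0,0],[0.07,0,0.15,0,0,0],[0.07,0,0.15,0,0,0],[0.06,0,0.15,0,0,0],[0.05,0,0.15,0,0,0],[0.05,0,0.15,0,0,0],[0.04,0,0.15,0,0,0],[0,0,0,0,0,0]])

```text
t: 19.55
tool_pos: [0.479, 0.1012, 0.1108]
orientation: [1.955, 2.459, 0.0]
wrist_force: [-3.1, -3.1, 9.9]
finger_gap: -0.006
finger_force: 5.0
```

Request:
step_arm(plan=[[0.04,0,0.15,0,0,0],[0.03,0,0.15,0,0,0],[0.02,0,0.15,0,0,0],[0.01,0,0.12,0,0,0],[0,0,0.05,0,0,0],[0,0,0.05,0,0,0],[0,0,0.05,0,0,0],[0,0,0.05,0,0,0],[0,0,0.02,0,0,0],[0,0,0,0,0,0],[0,0,0,0,0,0],[0,0,0,0,0,0]])

```text
t: 20.75
tool_pos: [0.478, 0.1056, 0.0806]
orientation: [-1.956, -2.458, -0.001]
wrist_force: [-8.8, 2.6, 24.5]
finger_gap: 0.001
finger_force: 12.0
```

```bash
python3 k.py; ls -t pics|head -1
```

```text
[0.478  0.1056 0.0806] [-8.8  2.6 24.5] 20.75
scene dot 39 [ 0.548  -0.1579  0.102 ]
scene plate z [0.0042 0.0066 0.0237] ((513.0957641601562, -48.143280029296875), (104.3506851196289, 225.9932861328125), 12.399829864501953)
top dot 38 [ 0.538  -0.1587  0.1035]
top plate z [0.0047 0.0081 0.0118] ((518.3102416992188, -66.28271484375), (91.83319091796875, 253.17178344726562), 13.096701622009277)
k_2075.png
```

```bash
python3 -c "
from workcell import ctrl
print(ctrl.sign_off())"
```

```text
the job is handed in; nothing more can be done
None
```

The job is handed in: the jack stands about 1 mm off centre under the lug, the handle was pumped down, let fully up and pumped down again, and the arm is holding it at its stop at about 25 N with the lug raised about 18 mm.

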